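# Snap the double filter basket into the portafilter

### The job

Fit the double filter basket (the deep, straight-sided one) into the portafilter that rests in the tamping stand: set it in the mouth, then press it straight down until you feel the retaining spring snap over its bead and its rim sits flush all round. Let off as soon as it snaps; it is thin steel on a soft cushion, so do not lean on it or go on pressing after the click. Leave it released in place, and leave the single basket, the bowl, the creamer and the weight where they stand.

Things in the scene. Friction and masses are not known exactly. Their poses are not given: they have to be found in the camera images.
- basket: Double filter basket, loose, bare steel, standing upright: an open cup 27 mm high, about 60 g. Straight sides 52.4 mm across outside, 50 inside; perforated floor 4 mm above the underside. A round bead 57 mm across runs round the outside, its middle 14.5 mm above the underside; foot bevelled to 45 mm across. Origin: centre of the underside; z up; round about z.
- basket_rim (a point): Centre of the double basket's mouth, level with the top of its flat rim, 27 mm above its underside. The rim is 64 mm across and 2.5 mm thick and overhangs the sides by 6 mm. Axes as the basket's.
- portafilter: Chrome portafilter head with a wooden handle, mouth up in the stand: a cup 64.5 mm across outside, 59.4 inside, 34 deep. Origin: centre of the mouth, level with its top edge, about 93 mm above the granite; z up, y towards the handle. With the basket home, its rim lies on this edge: basket underside 24.5 mm below the mouth, rim top 2.5 above. Side lugs to x = +-40 mm, tops 10 mm below the mouth.
- spring (a point): Centre of the wire retaining spring inside the mouth, 7.6 mm below its edge, with six inward bends. A basket set in stops with its bead on it, underside about 19 mm below the mouth, 5.5 short of home. The push to get it past rises to a peak of about 9 to 17 N, then falls off sharply, to about half or less, as the spring snaps over the bead and draws the basket home.
- cushions (a point): Top of the two soft black silicone cushions, 12 mm thick, that carry the head, 55 mm above the granite below the centre of the mouth. Under a push the whole portafilter sinks straight down on them, some 4 mm for every 10 N, and comes up again when let off; it cannot turn or slide sideways.
- handle_end (a point): End of the portafilter's turned wooden handle, 179 mm from the centre of the mouth and 35 mm below its edge. The handle is up to 29 mm thick and slopes slightly down; its neck's top is 12 mm below the mouth's edge.
- stand: Tamping stand, dark steel, fixed to the granite: a base 125 by 140 mm and 10 high, two uprights under the cushions, and a back wall 62 mm high on the side away from the handle. Origin: on the granite below the centre of the mouth; y towards the handle, z up.
- single: Single filter basket, loose, a bystander: same steel rim 64 mm across, but only 22 mm high and stepping in like a funnel to a narrow foot 36 mm across. Origin: centre of the underside.
- bowl: White porcelain latte bowl, loose, a bystander: 116 mm across, 62 mm high. Origin: centre of the underside.
- creamer: Pewter creamer, loose, a bystander: a small pot-bellied jug 62 mm across and 75 mm high with a handle on its own +y side. Origin: centre of the underside.
- weight: Squat chrome portafilter weight (a palm tamper), loose, a bystander: 49 mm across, 48 mm high, waisted. Origin: centre of the underside.

How it is judged:
On the way, in this order (a step that is already met when the one before it is completed fails the run):
1. the basket has been set in the portafilter's mouth with its bead on the retaining spring, not yet home (horizontal distance between basket and portafilter below 0.003 m and z of basket in the frame of portafilter between -0.0225 and -0.0165 m), for 0.1 s.
2. the spring has snapped over the bead and the basket is home (horizontal distance between basket and portafilter below 0.0025 m and z of basket in the frame of portafilter below -0.0232 m), for 0.1 s.
At the end, for the whole second after the job is handed in: The double basket is snapped home in the portafilter, mouth up: its underside 24.5 mm below the portafilter's mouth (within 1.5 mm), centred within 2.5 mm, square to the mouth within 0.03 rad, at rest, with nothing pressing the portafilter down on its cushions (all of step 2 and z of basket in the frame of portafilter above -0.0262 m and angle between the z axis of basket and the z axis of portafilter, either way round below 0.03 rad and angle between basket's own z axis and vertical below 0.1 rad and z of portafilter in the frame of stand above 0.091 m and linear speed of basket below 0.02 m/s); the robot touches nothing.
It fails at once if the basket or portafilter is leaned on hard: the portafilter sinks more than 8.3 mm on its cushions (about 21 N) (z of portafilter in the frame of stand below 0.0847 m).
It fails at once if pressing goes on after the click: the basket is home and the portafilter is still pushed more than 5.3 mm down on its cushions (about 13 N) (z of basket in the frame of portafilter below -0.0232 m and z of portafilter in the frame of stand below 0.0877 m).
It fails at once if the single basket, the bowl, the creamer or the weight is moved more than 15 mm (distance of any of single, bowl, creamer, weight from where it was at the start of the episode above 0.015 m).
It also fails if it takes over 54 s, if anything falls off the work surface, if the arm or the gripper's body presses on something with over 40 N, if the wrist force passes 120 N, or if a joint passes its speed limit or range.

### The arm

A 7-joint arm with a two-finger parallel gripper is mounted at the origin on the work surface. World frame = base frame: x ahead of the robot, y to its left, z up, the work surface at z = 0. Lengths are in m, angles in rad, forces in N, time in s.
With the tool pointing down it reaches from about 0.4 to 0.85 m from the base axis. Payload 4.5 kg.
Tool frame: the origin (TCP) lies midway between the tips of the shut fingers; the grasp point (between the pads) lies 19 mm behind it (r.pinch_z is the distance from the TCP to the grasp point, in m); z points along the fingers, y is the line along which they close (so a half turn about z gives the same grasp; the last joint's range is limited). The gripper opens to 88 mm and grips with 3 to 60 N. Pads are 18 mm wide; open, the fingers measure 123 mm over their backs; the gripper's body (75 mm by 187 mm) begins 45 mm behind the grasp point.
Start: joints at [1.208, 0.689, -0.195, 1.565, 0.157, 0.902, -0.215], TCP at [0.242, -0.576, 0.239] pointing down, gripper open.
Joint ranges: [-3.01, 3.01], [-0.46, 2.08], [-1.47, 1.51], [0.13, 2.56], [-1, 4.14], [0.04, 2.09], [-2.66, 2.66]. Speed limits (rad/s): [2.57, 2.57, 3.14, 3.14, 3.14, 3.14, 3.14].

### API

Orientations are given as a 3x3 rotation matrix whose columns are the frame's x, y, z axes.
In Python, from cell import r gives the robot as it stands. The module is installed in compiled form; this text tells all that it offers.
- The arm moves only by the tool jog_arm, never from a script. Its argument "series" is a list of rows, each a list of 7 numbers: the shift along the world's x, y, z in mm, then the turn, a rotation vector about the world's x, y, z in rad, then the opening, from 0 (shut) to 1 (fully open). In form: [[tx, ty, tz, rx, ry, rz, jaw], ...]. A call has exactly 10 rows; each row shifts and turns the commanded pose from where the row before left it; what a row does not reach is not made up. A row lasts 1/12 s, in which the tool goes at most 41.7 mm and 7.16 degrees, less where a joint would pass 70% of its speed; a pose out of reach is approached as far as the arm can. A call with a gripper value outside its range is refused whole. The fingers move at their own pace and stop on an object; "force" is the grip in N (left out, the last holds). Time passes only in rows, so rows that do not move let the fingers close, or fill a call up. It gives the time, the measured TCP pose, the force, the opening and the grip force at its end, in the units of the state.
- r.get_state(): the state, without advancing time (a new reading comes with each control period).
- r.read_camera(name): name is "side" or "top"; returns the picture (400x640x3 uint8, red, green, blue); there is no depth.
- r.camera_params(name): a dict with "fx", "fy", "cx", "cy" (pixels), "R" (3x3) and "t" (3): a world point X has camera coordinates R X + t. Camera axes: x right, y down, z forward; pixel columns grow to the right and rows downward; lengths in m; the calibration is good to about 2 mm. A picture is of the moment at which its call begins. camera_params takes no time and is no camera call.
- r.close_job(): hands the job in; it is judged then, once.
The state is a dict: "time_s": time; "joint_positions": joint angles; "qd": joint speeds; "tau": joint torques, N m; "position": TCP position; "tcp_rot": TCP orientation; "wrist_force": force on the tool from outside, world axes, zero at the start; "ft_torque": the same for the moment, N m; "width": finger opening in m; "grasp_force": force on a finger pad.
Only numpy, scipy, OpenCV 4.12 (cv2) and the standard library are available. Lean on these libraries where they do the work, as an engineer would, in place of code of your own. Each camera call takes 0.05 s, during which the arm holds its last target. There are 200 camera calls.

## Working session

There is one attempt and no reset: what is moved stays moved. The work goes in short steps, Python scripts to look and compute and a tool call to move; the robot and the scene stay as the last step left them, time stands still between calls to the robot, and variables do not carry over. Pictures are saved under pics/ and viewed, at most 10 in all, crops included, and the job is handed in when it is done.

Besides the shell and the picture viewer there is one more tool, called as name([rows], argument=value, ...), one row to a line, values as JSON. jog_arm: Moves the arm, as the interface text tells. Its arguments: {"type":"object","properties":{"series":{"type":"array"},"force":{"type":"number"}},"required":["series"]}

```bash
mkdir -p pics; python3 - <<'E'
from cell import r
import cv2,numpy as np
for n in("side","top"):
    im=r.read_camera(n); cv2.imwrite(f"pics/{n}0.png",im[:,:,::-1])
    p=r.camera_params(n); print(n,{k:np.round(v,4).tolist() for k,v in p.items()})
s=r.get_state(); print({k:np.round(v,3).tolist() for k,v in s.items()},r.pinch_z)
E
```

```text
side {'fx': 392.3225, 'fy': 392.3225, 'cx': 314.6776, 'cy': 199.1936, 'R': [[-0.8073, -0.5899, 0.0174], [-0.3705, 0.4836, -0.793], [0.4593, -0.6467, -0.6089]], 't': [0.5171, 0.2933, 0.8906]}
top {'fx': 393.0416, 'fy': 393.0416, 'cx': 313.8318, 'cy': 195.5717, 'R': [[-0.0889, -0.996, 0.001], [-0.97, 0.0863, -0.2271], [0.2261, -0.0212, -0.9739]], 't': [0.0826, 0.6144, 1.0705]}
{'time_s': 0.1, 'joint_positions': [1.208, 0.69, -0.195, 1.566, 0.157, 0.902, -0.215], 'qd': [-0.0, -0.001, -0.001, -0.003, 0.0, -0.0, 0.001], 'tau': [-0.003, -52.85, -1.271, -15.384, -0.053, 0.002, 0.0], 'position': [0.241, -0.576, 0.238], 'tcp_rot': [[0.922, 0.387, -0.001], [0.387, -0.922, 0.001], [-0.0, -0.002, -1.0]], 'wrist_force': [-0.269, -0.583, 0.293], 'ft_torque': [0.007, -0.007, 0.06], 'grasp_force': 0.0, 'width': 0.088} 0.0187
```

View pics/side0.png

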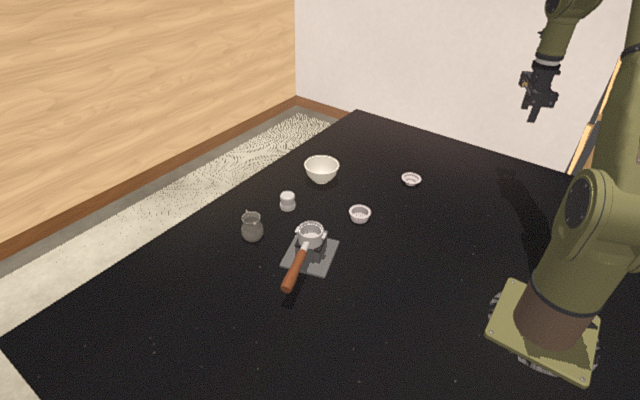

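View pics/top0.png

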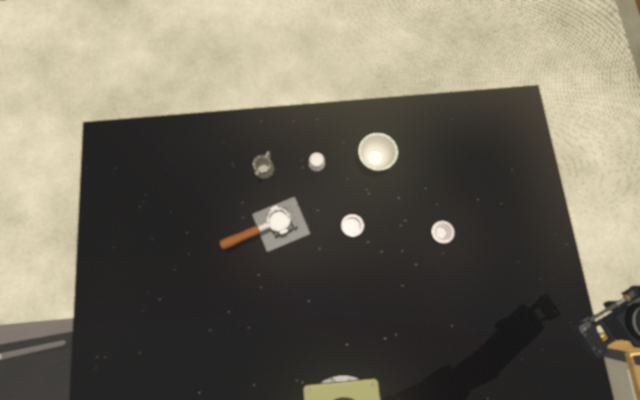

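The side view has the portafilter mouth near (311,232) and basket candidates at (360,213) and (411,179). In the top view these are (279,220), (352,225) and (443,232). I'll enlarge them to tell the double from the single.

```bash
python3 - <<'E'
import cv2,numpy as np
s=cv2.imread("pics/side0.png");t=cv2.imread("pics/top0.png")
def c(im,x,y,w=40,h=28): return cv2.resize(im[y-h:y+h,x-w:x+w],(400,280),interpolation=cv2.INTER_NEAREST)
cv2.imwrite("pics/c1.png",np.vstack([np.hstack([c(s,360,213),c(s,411,179)]),np.hstack([c(s,311,237),c(t,279,220)])]))
for n,im in(("side",s),("top",t)):
    g=cv2.cvtColor(im,cv2.COLOR_BGR2GRAY)
    for thr in(90,130):
        m=(g>thr).astype(np.uint8)
        k,l,st,ce=cv2.connectedComponentsWithStats(m)
        for i in range(1,k):
            x,y,w,h,a=st[i]
            if 80<a<3000 and 140<y<270 and 200<x<470: print(n,thr,st[i],ce[i].round(1))
E
```

```text
side 90 [304 155  36  29 804] [321.1 167.8]
side 90 [401 172  21  14 217] [410.9 178.1]
side 90 [279 190  17  22 297] [287.1 200.6]
side 90 [349 204  22  20 347] [359.4 213.1]
side 90 [241 209  22  32 515] [251.2 225.3]
side 90 [ 280  220   47   69 1348] [301.5 247.9]
side 90 [307 238  32  40 517] [323.6 259.7]
side 130 [304 155  36  29 768] [321.  167.7]
side 130 [402 172  20  14 198] [410.9 178. ]
side 130 [280 191  15  20 258] [286.9 200.5]
side 130 [349 204  22  19 312] [359.2 212.9]
side 130 [295 221  32  30 639] [310.3 234.3]
side 130 [281 235  17  32 174] [289.6 254.1]
side 130 [308 239  30  37 302] [323.3 260.5]
top 90 [252 151  21  26 354] [262.8 165. ]
top 90 [308 152  17  19 270] [316.3 161.1]
top 90 [ 220  197   90   55 2222] [275.3 225.3]
top 90 [340 213  25  25 479] [352.1 224.9]
top 90 [431 220  24  24 466] [442.5 231.5]
top 130 [309 152  16  18 224] [316.6 160.6]
top 130 [ 254  198   55   53 1582] [280.7 222.7]
top 130 [341 214  24  23 433] [352.1 225. ]
top 130 [431 220  24  24 426] [442.4 231.7]
```

View pics/c1.png

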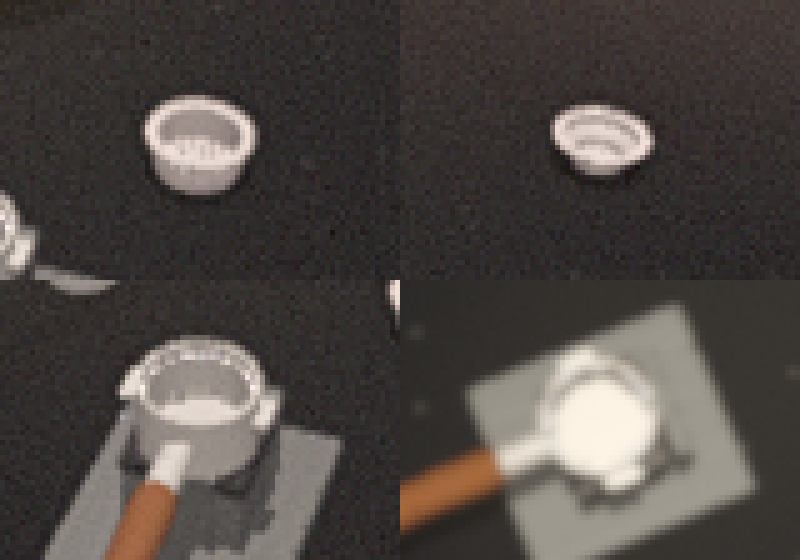

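The deep, straight-sided double is the one at side (360,213) and top (352,225). The funnel-shaped single is at side (411,179) and top (443,232). Next I'll average some frames and measure.

```bash
cat > h.py <<'E'
import cv2,numpy as np
from cell import r
P={n:r.camera_params(n) for n in("side","top")}
def avg(n,k=5): return np.mean([r.read_camera(n).astype(float) for _ in range(k)],0)[:,:,::-1]
def ray(n,u,v):
    p=P[n];R=np.array(p["R"]);t=np.array(p["t"])
    d=R.T@[(u-p["cx"])/p["fx"],(v-p["cy"])/p["fy"],1]; return -R.T@t,d/np.linalg.norm(d)
def plane(n,u,v,z):
    o,d=ray(n,u,v); return o+d*(z-o[2])/d[2]
def tri(a,b):
    o1,d1=ray("side",*a);o2,d2=ray("top",*b)
    s=np.linalg.lstsq(np.c_[d1,-d2],o2-o1,rcond=None)[0]
    p,q=o1+d1*s[0],o2+d2*s[1]; return (p+q)/2,np.linalg.norm(p-q)*1e3
def proj(n,X):
    p=P[n];c=np.array(p["R"])@X+np.array(p["t"]); return np.array([p["fx"]*c[0]/c[2]+p["cx"],p["fy"]*c[1]/c[2]+p["cy"]])
E
python3 - <<'E'
from h import *
S=avg("side");T=avg("top");np.save("S.npy",S);np.save("T.npy",T)
def up(im,x,y,w=22,h=22,k=13): return cv2.resize(im[y-h:y+h,x-w:x+w].clip(0,255).astype(np.uint8),None,fx=k,fy=k,interpolation=cv2.INTER_CUBIC)
# basket contours
for n,im,x,y in(("side",S,360,213),("top",T,352,225)):
    k=13;g=cv2.cvtColor(up(im,x,y),cv2.COLOR_BGR2GRAY)
    m=(g>105).astype(np.uint8)
    c=max(cv2.findContours(m,0,1)[0],key=cv2.contourArea)[:,0]
    px=(c+.5)/k-.5+[x-22,y-22]
    i,j=px[:,0].argmin(),px[:,0].argmax()
    e=cv2.fitEllipse(c); print(n,"ell",np.round((np.array(e[0])+.5)/k-.5+[x-22,y-22],2),np.round(np.array(e[1])/k,1),"L",px[i],"R",px[j],"top",px[px[:,1].argmin()],"bot",px[:,1].max())
a=[up(S,310,236),up(T,279,220)]
for im,x0,y0 in((a[0],288,214),(a[1],257,198)):
    for q in range(0,44,4):
        cv2.putText(im,str(x0+q),(q*13,8),0,.3,(0,255,255));cv2.putText(im,str(y0+q),(0,q*13+8),0,.3,(0,255,255))
        cv2.line(im,(q*13+6,0),(q*13+6,572),(0,90,0),1);cv2.line(im,(0,q*13+6),(572,q*13+6),(0,90,0),1)
cv2.imwrite("pics/pf_s.png",a[0]);cv2.imwrite("pics/pf_t.png",a[1])
E
```

```text
side ell [359.39 213.06] [19.4 22.1] L [348.15384615 210.38461538] R [370.76923077 212.76923077] top [357.         203.69230769] bot 223.0
top ell [352.07 224.95] [23.7 24.5] L [339.92307692 224.30769231] R [364.38461538 225.30769231] top [349.76923077 213.15384615] bot 237.0
```

View pics/pf_s.png

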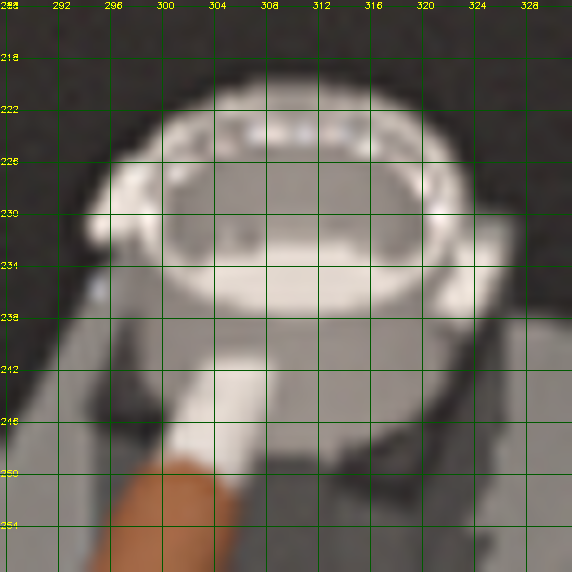

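View pics/pf_t.png

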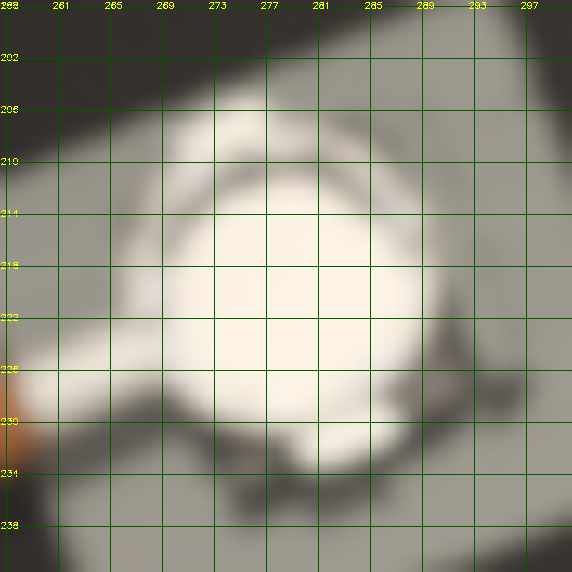

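Portafilter mouth outline by eye: side view 298.1–323.5 across and 219.7–237.5 down, so centre (310.8,228.6). Top view 266.2–290.2 across and 206.6–230.8 down, so centre (278.2,218.7).

```bash
python3 - <<'E'
from h import *
B,e=tri((359.46,211.6),(352.1,225.0));print("basket rim",B.round(4),e,"plane27 top",plane("top",352.1,225.0,.027).round(4),"side",plane("side",359.46,211.6,.027).round(4))
M,e=tri((310.8,228.6),(278.2,218.7));print("mouth",M.round(4),e,"plane93 top",plane("top",278.2,218.7,.093).round(4),"side",plane("side",310.8,228.6,.093).round(4))
# handle direction from orange mask
T=np.load("T.npy");S=np.load("S.npy")
for n,im in(("top",T),("side",S)):
    m=((im[:,:,2]-im[:,:,0]>60)&(np.indices(im.shape[:2])[0]>190)&(np.indices(im.shape[:2])[0]<300)&(np.indices(im.shape[:2])[1]<330)&(np.indices(im.shape[:2])[1]>210))
    v,u=np.nonzero(m);c=(u.mean(),v.mean());h=plane(n,*c,.065);print(n,c,h.round(4),np.degrees(np.arctan2(*(h-M)[1::-1])))
# radii check: predicted pixel span of true circles
a=np.linspace(0,2*np.pi,72)
for nm,C,rr in(("B",B,.032),("M",M,.03225)):
    for n in P:
        q=np.array([proj(n,[C[0]+rr*np.cos(t),C[1]+rr*np.sin(t),C[2]]) for t in a]);print(nm,n,q.min(0).round(1),q.max(0).round(1))
E
```

```text
basket rim [ 0.5312 -0.0778  0.0273] 2.561600166381373 plane27 top [ 0.5301 -0.0783  0.027 ] side [ 0.5326 -0.0778  0.027 ]
mouth [0.5565 0.1337 0.0967] 1.1979853576512214 plane93 top [0.5566 0.1337 0.093 ] side [0.5595 0.1305 0.093 ]
top (np.float64(238.42898550724638), np.float64(236.98840579710145)) [0.519  0.2522 0.065 ] 107.54046496269565
side (np.float64(293.3819095477387), np.float64(270.1934673366834)) [0.5228 0.2487 0.065 ] 106.32215000723093
B side [349.1 205. ] [370.7 218.7]
B top [341.1 214. ] [362.7 235.4]
M side [298.4 220.4] [323.7 237.3]
M top [266.6 207.2] [289.6 230. ]
```

jog_arm([
  [14.5, 25, 0, 0, 0, 0.034, 1],
  [14.5, 25, 0, 0, 0, 0.034, 1],
  [14.5, 25, 0, 0, 0, 0.034, 1],
  [14.5, 25, 0, 0, 0, 0.034, 1],
  [14.5, 25, 0, 0, 0, 0.034, 1],
  [14.5, 25, 0, 0, 0, 0.034, 1],
  [14.5, 25, 0, 0, 0, 0.034, 1],
  [14.5, 25, 0, 0, 0, 0.034, 1],
  [14.5, 25, 0, 0, 0, 0.034, 1],
  [14.5, 25, 0, 0, 0, 0.034, 1],
], force=8)

```text
time_s: 1.43
position: [0.3872, -0.3253, 0.239]
tcp_rot: [[0.74, 0.673, 0.0], [0.673, -0.74, -0.0], [0.0, 0.001, -1.0]]
wrist_force: [0.8, -0.4, 0.5]
width: 0.088
grasp_force: 0.0
```

jog_arm([
  [14.5, 25, 0, 0, 0, 0.034, 1],
  [14.5, 25, 0, 0, 0, 0.034, 1],
  [14.5, 25, 0, 0, 0, 0.034, 1],
  [14.5, 25, 0, 0, 0, 0.034, 1],
  [14.5, 25, -10, 0, 0, 0.034, 1],
  [14.5, 25, -20, 0, 0, 0.034, 1],
  [14.5, 25, -20, 0, 0, 0.034, 1],
  [14.5, 25, -20, 0, 0, 0.034, 1],
  [14.5, 25, -20, 0, 0, 0.034, 1],
  [14.5, 23, -20, 0, 0, 0.034, 1],
])

```text
time_s: 2.27
position: [0.5324, -0.0768, 0.128]
tcp_rot: [[0.472, 0.882, 0.001], [0.882, -0.472, 0.0], [0.001, 0.001, -1.0]]
wrist_force: [0.5, -0.6, 0.1]
width: 0.088
grasp_force: 0.0
```

```bash
python3 - <<'E'
from h import *
s=r.get_state();print({k:np.round(s[k],4).tolist() for k in("time_s","position","tcp_rot","joint_positions","wrist_force","width")})
E
```

```text
{'time_s': 2.2667, 'position': [0.5324, -0.0768, 0.128], 'tcp_rot': [[0.4722, 0.8815, 0.0008], [0.8815, -0.4722, 0.0002], [0.0005, 0.0006, -1.0]], 'joint_positions': [0.207, 0.7487, -0.248, 1.9255, 0.3501, 0.5082, -0.7769], 'wrist_force': [0.5116, -0.5751, 0.0661], 'width': 0.088}
```

jog_arm([
  [-1.4, -1.2, -20, 0, 0, 0, 1],
  [0, 0, -20, 0, 0, 0, 1],
  [0, 0, -20, 0, 0, 0, 1],
  [0, 0, -15, 0, 0, 0, 1],
  [0, 0, -12, 0, 0, 0, 1],
  [0, 0, -10, 0, 0, 0, 1],
  [0, 0, -10, 0, 0, 0, 1],
  [0, 0, 0, 0, 0, 0, 1],
  [0, 0, 0, 0, 0, 0, 0.7],
  [0, 0, 0, 0, 0, 0, 0.6],
], force=5)

```text
time_s: 3.1
position: [0.5306, -0.0797, 0.0222]
tcp_rot: [[0.474, 0.88, 0.001], [0.88, -0.474, -0.0], [0.0, 0.001, -1.0]]
wrist_force: [0.3, -0.1, 0.2]
width: 0.077
grasp_force: 0.0
```

jog_arm([
  [0, 0, 0, 0, 0, 0, 0.5],
  [0, 0, 0, 0, 0, 0, 0.5],
  [0, 0, 0, 0, 0, 0, 0.5],
  [0, 0, 0, 0, 0, 0, 0.5],
  [0, 0, 0, 0, 0, 0, 0.5],
  [0, 0, 0, 0, 0, 0, 0.5],
  [0, 0, 0, 0, 0, 0, 0.5],
  [0, 0, 0, 0, 0, 0, 0.5],
  [0, 0, 0, 0, 0, 0, 0.5],
  [0, 0, 0, 0, 0, 0, 0.5],
])

```text
time_s: 3.93
position: [0.5307, -0.0797, 0.0223]
tcp_rot: [[0.474, 0.88, 0.001], [0.88, -0.474, -0.0], [0.0, 0.001, -1.0]]
wrist_force: [0.0, -0.2, 5.8]
width: 0.0636
grasp_force: 5.0
```

jog_arm([
  [0, 0, 0, 0, 0, 0, 1],
  [0, 0, 0, 0, 0, 0, 1],
  [0, 0, 0, 0, 0, 0, 1],
  [0, 0, 0, 0, 0, 0, 1],
  [0, 0, -1.5, 0, 0, 0, 1],
  [0, 0, 0, 0, 0, -0.12, 1],
  [0, 0, 0, 0, 0, -0.12, 1],
  [0, 0, 0, 0, 0, -0.12, 1],
  [0, 0, 0, 0, 0, -0.12, 1],
  [0, 0, 0, 0, 0, -0.12, 1],
])

```text
time_s: 4.77
position: [0.5301, -0.0796, 0.02]
tcp_rot: [[0.891, 0.454, -0.0], [0.454, -0.891, -0.0], [-0.0, -0.0, -1.0]]
wrist_force: [-0.6, 0.5, 0.7]
width: 0.0878
grasp_force: 0.0
```

jog_arm([
  [0, 0, 0, 0, 0, -0.12, 1],
  [0, 0, 0, 0, 0, -0.12, 1],
  [0, 0, 0, 0, 0, -0.12, 1],
  [0, 0, 0, 0, 0, -0.12, 1],
  [0, 0, 0, 0, 0, -0.12, 1],
  [0, 0, 0, 0, 0, -0.12, 1],
  [0, 0, 0, 0, 0, -0.12, 1],
  [0, 0, 0, 0, 0, -0.12, 1],
  [0, 0, 0, 0, 0, 0, 1],
  [0, 0, 0, 0, 0, 0, 0.5],
])

```text
time_s: 5.6
position: [0.5301, -0.0795, 0.0201]
tcp_rot: [[0.887, -0.462, -0.0], [-0.462, -0.887, -0.0], [-0.0, 0.0, -1.0]]
wrist_force: [-0.6, -0.0, 0.3]
width: 0.0838
grasp_force: 0.0
```

jog_arm([
  [0, 0, 0, 0, 0, 0, 0.5],
  [0, 0, 0, 0, 0, 0, 0.5],
  [0, 0, 0, 0, 0, 0, 0.5],
  [0, 0, 0, 0, 0, 0, 0.5],
  [0, 0, 0, 0, 0, 0, 0.5],
  [0, 0, 0, 0, 0, 0, 0.5],
  [0, 0, 0, 0, 0, 0, 0.5],
  [0, 0, 0, 0, 0, 0, 0.5],
  [0, 0, 0, 0, 0, 0, 0.5],
  [0, 0, 0, 0, 0, 0, 0.5],
])

```text
time_s: 6.43
position: [0.5302, -0.0797, 0.0202]
tcp_rot: [[0.886, -0.465, -0.0], [-0.465, -0.886, -0.0], [0.0, 0.0, -1.0]]
wrist_force: [-0.7, -0.3, -0.2]
width: 0.0636
grasp_force: 5.0
```

jog_arm([
  [0, 0, 0, 0, 0, 0, 0.5],
  [0, 0, 0, 0, 0, 0, 0.5],
  [0, 0, 5, 0, 0, 0, 0.5],
  [0, 0, 10, 0, 0, 0, 0.5],
  [0, 0, 15, 0, 0, 0, 0.5],
  [0, 0, 20, 0, 0, 0, 0.5],
  [0, 0, 25, 0, 0, 0, 0.5],
  [0, 0, 25, 0, 0, 0, 0.5],
  [0, 0, 15, 0, 0, 0, 0.5],
  [0, 0, 5, 0, 0, 0, 0.5],
], force=12)

```text
time_s: 7.27
position: [0.5316, -0.08, 0.1435]
tcp_rot: [[0.885, -0.465, 0.005], [-0.465, -0.885, -0.001], [0.005, -0.002, -1.0]]
wrist_force: [0.2, -0.9, -0.8]
width: 0.0632
grasp_force: 12.0
```

jog_arm([
  [1.5, 12, 0, 0, 0, 0, 0.5],
  [3, 25, 0, 0, 0, 0, 0.5],
  [3.5, 28, 0, 0, 0, 0, 0.5],
  [3.5, 28, 0, 0, 0, 0, 0.5],
  [3.5, 28, 0, 0, 0, 0, 0.5],
  [3.5, 28, 0, 0, 0, 0, 0.5],
  [3.5, 28, 0, 0, 0, 0, 0.5],
  [3, 22, 0, 0, 0, 0, 0.5],
  [1.5, 12, 0, 0, 0, 0, 0.5],
  [0, 0, 0, 0, 0, 0, 0.5],
])

```text
time_s: 8.1
position: [0.5558, 0.1361, 0.139]
tcp_rot: [[0.888, -0.459, -0.002], [-0.459, -0.888, 0.002], [-0.003, -0.001, -1.0]]
wrist_force: [-0.3, 0.6, -1.1]
width: 0.0636
grasp_force: 12.0
```

```bash
python3 - <<'E'
from h import *
S=avg("side",4)
s=r.get_state();print({k:np.round(s[k],4).tolist() for k in("time_s","position","tcp_rot","joint_positions","wrist_force","width")})
def up(im,x,y,w=30,h=30,k=10): return cv2.resize(im[y-h:y+h,x-w:x+w].clip(0,255).astype(np.uint8),None,fx=k,fy=k,interpolation=cv2.INTER_CUBIC)
im=up(S,311,220)
for q in range(0,60,5):
    cv2.putText(im,str(281+q),(q*10,8),0,.3,(0,255,255));cv2.putText(im,str(190+q),(0,q*10+8),0,.3,(0,255,255))
    cv2.line(im,(q*10+5,0),(q*10+5,600),(0,110,0),1);cv2.line(im,(0,q*10+5),(600,q*10+5),(0,110,0),1)
cv2.imwrite("pics/over.png",im)
E
```

```text
{'time_s': 8.3, 'position': [0.5563, 0.1288, 0.1401], 'tcp_rot': [[0.8841, -0.4673, -0.0008], [-0.4673, -0.8841, -0.0019], [0.0002, 0.0021, -1.0]], 'joint_positions': [-0.4622, 0.7741, 0.2652, 1.8332, -0.3379, 0.5798, -2.0414], 'wrist_force': [-0.2425, 0.4501, 0.1101], 'width': 0.0632}
```

View pics/over.png

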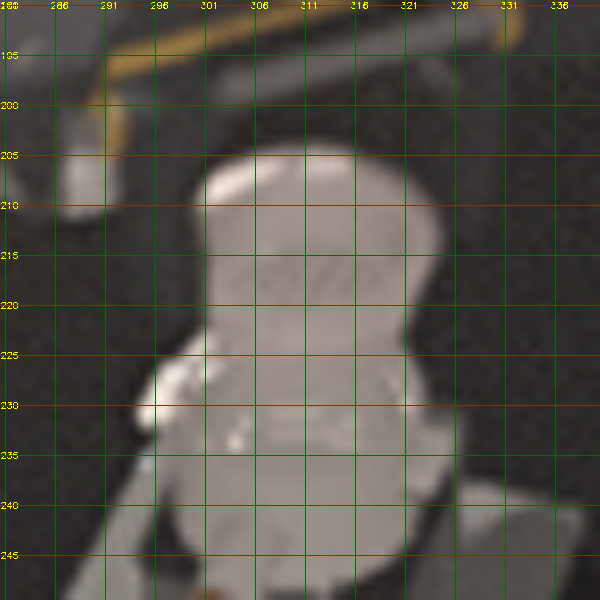

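The basket hangs upright over the head, with its rim about 300–324.5 across in the side view. The arm was still settling in those frames, so I'll measure again now it is still.

```bash
python3 - <<'E'
from h import *
S=avg("side",4);s=r.get_state();p=np.array(s["position"]);print(s["time_s"],p.round(4))
g=S.mean(2).astype(np.float32)
def edges(rows,lo,hi,thr):
    o=[]
    for y in rows:
        x=np.arange(lo,hi);v=g[y,lo:hi];i=np.nonzero(v>thr)[0]
        a,b=i[0],i[-1];o.append((y,lo+a-(v[a]-thr)/(v[a]-v[a-1]),lo+b+(v[b]-thr)/(v[b]-v[b+1])))
    return np.round(o,2)
print(edges(range(204,224),294,334,95))
C=p+[0,0,.0068];a=np.linspace(0,2*np.pi,90)
q=np.array([proj("side",C+.032*np.array([np.cos(t),np.sin(t),0])) for t in a])
print("pred L",q[q[:,0].argmin()],"R",q[q[:,0].argmax()],"top",q[:,1].min(),"ctr",proj("side",C), "mouth", proj("side",[.5567,.131,.093]))
E
```

```text
8.5 [0.5567 0.1298 0.1404]
[[204.   306.34 316.66]
 [205.   303.71 318.24]
 [206.   301.81 320.24]
 [207.   301.13 321.61]
 [208.   300.72 322.71]
 [209.   300.74 323.58]
 [210.   301.14 324.21]
 [211.   301.3  324.58]
 [212.   301.37 324.82]
 [213.   301.54 324.8 ]
 [214.   301.61 324.74]
 [215.   301.6  324.45]
 [216.   301.54 323.81]
 [217.   301.51 323.3 ]
 [218.   301.51 322.8 ]
 [219.   301.51 322.44]
 [220.   301.51 321.98]
 [221.   301.7  321.67]
 [222.   301.7  321.23]
 [223.   300.16 320.68]]
pred L [299.18865073 212.43929761] R [325.00199347 213.00490998] top 204.57474763317575 ctr [312.09957555 212.5772097 ] mouth [311.55609888 229.13786933]
```

jog_arm([
  [-0.4, 1.7, -5, 0, 0, 0, 0.5],
  [0, 0, -5, 0, 0, 0, 0.5],
  [0, 0, -5, 0, 0, 0, 0.5],
  [0, 0, -4, 0, 0, 0, 0.5],
  [0, 0, -4, 0, 0, 0, 0.5],
  [0, 0, -4, 0, 0, 0, 0.5],
  [0, 0, -3, 0, 0, 0, 0.5],
  [0, 0, -2, 0, 0, 0, 0.5],
  [0, 0, 0, 0, 0, 0, 0.5],
  [0, 0, 0, 0, 0, 0, 0.5],
])

```text
time_s: 9.33
position: [0.5563, 0.133, 0.1082]
tcp_rot: [[0.886, -0.465, 0.0], [-0.465, -0.886, -0.0], [0.0, 0.0, -1.0]]
wrist_force: [1.0, -0.7, -0.4]
width: 0.0629
grasp_force: 12.0
```

jog_arm([
  [0, 0, -0.5, 0, 0, 0, 0.5],
  [0, 0, -0.5, 0, 0, 0, 0.5],
  [0, 0, -0.5, 0, 0, 0, 0.5],
  [0, 0, -0.5, 0, 0, 0, 0.5],
  [0, 0, -0.5, 0, 0, 0, 0.5],
  [0, 0, -0.5, 0, 0, 0, 0.5],
  [0, 0, -0.5, 0, 0, 0, 0.5],
  [0, 0, -0.5, 0, 0, 0, 0.5],
  [0, 0, 0, 0, 0, 0, 0.5],
  [0, 0, 0, 0, 0, 0, 0.5],
])

```text
time_s: 10.17
position: [0.5562, 0.1331, 0.1042]
tcp_rot: [[0.886, -0.465, -0.0], [-0.465, -0.886, -0.0], [-0.0, 0.0, -1.0]]
wrist_force: [0.1, 0.0, -0.8]
width: 0.0629
grasp_force: 12.0
```

jog_arm([
  [0, -0.8, -0.6, 0, 0, 0, 0.5],
  [0, 0, -0.6, 0, 0, 0, 0.5],
  [0, 0, -0.6, 0, 0, 0, 0.5],
  [0, 0, -0.6, 0, 0, 0, 0.5],
  [0, 0, -0.6, 0, 0, 0, 0.5],
  [0, 0, -0.6, 0, 0, 0, 0.5],
  [0, 0, -0.6, 0, 0, 0, 0.5],
  [0, 0, 0, 0, 0, 0, 0.5],
  [0, 0, 0, 0, 0, 0, 0.5],
  [0, 0, 0, 0, 0, 0, 0.5],
])

```text
time_s: 11.0
position: [0.5563, 0.1323, 0.1001]
tcp_rot: [[0.886, -0.465, 0.0], [-0.465, -0.886, -0.0], [0.0, -0.0, -1.0]]
wrist_force: [0.5, 0.2, -0.8]
width: 0.0628
grasp_force: 12.0
```

jog_arm([
  [0, 0, -0.4, 0, 0, 0, 0.5],
  [0, 0, -0.4, 0, 0, 0, 0.5],
  [0, 0, -0.4, 0, 0, 0, 0.5],
  [0, 0, -0.4, 0, 0, 0, 0.5],
  [0, 0, -0.4, 0, 0, 0, 0.5],
  [0, 0, -0.4, 0, 0, 0, 0.5],
  [0, 0, 0, 0, 0, 0, 0.5],
  [0, 0, 0, 0, 0, 0, 0.5],
  [0, 0, 0, 0, 0, 0, 0.5],
  [0, 0, 0, 0, 0, 0, 0.5],
])

```text
time_s: 11.83
position: [0.5564, 0.1323, 0.0977]
tcp_rot: [[0.886, -0.465, 0.0], [-0.465, -0.886, 0.0], [0.0, -0.0, -1.0]]
wrist_force: [1.4, 0.6, -0.9]
width: 0.0631
grasp_force: 12.0
```

jog_arm([
  [0.5, 0.2, -0.3, 0, 0, 0, 0.5],
  [0, 0, -0.3, 0, 0, 0, 0.5],
  [0, 0, -0.3, 0, 0, 0, 0.5],
  [0, 0, -0.3, 0, 0, 0, 0.5],
  [0, 0, -0.3, 0, 0, 0, 0.5],
  [0, 0, -0.3, 0, 0, 0, 0.5],
  [0, 0, 0, 0, 0, 0, 0.5],
  [0, 0, 0, 0, 0, 0, 0.5],
  [0, 0, 0, 0, 0, 0, 0.5],
  [0, 0, 0, 0, 0, 0, 0.5],
])

```text
time_s: 12.67
position: [0.5567, 0.1324, 0.0958]
tcp_rot: [[0.885, -0.465, -0.0], [-0.465, -0.885, -0.0], [-0.0, 0.0, -1.0]]
wrist_force: [-0.2, -0.2, -1.2]
width: 0.063
grasp_force: 12.0
```

```bash
python3 -c "
from h import *
s=r.get_state();print(np.round(s['position'],5),np.round(s['wrist_force'],2),np.round(s['ft_torque'],3))"
```

```text
[0.55673 0.13239 0.09581] [-0.25 -0.19 -1.19] [ 0.053  0.03  -0.022]
```

jog_arm([
  [0, 0, -0.3, 0, 0, 0, 0.5],
  [0, 0, -0.3, 0, 0, 0, 0.5],
  [0, 0, -0.3, 0, 0, 0, 0.5],
  [0, 0, -0.3, 0, 0, 0, 0.5],
  [0, 0, 0, 0, 0, 0, 0.5],
  [0, 0, 0, 0, 0, 0, 0.5],
  [0, 0, 0, 0, 0, 0, 0.5],
  [0, 0, 0, 0, 0, 0, 0.5],
  [0, 0, 0, 0, 0, 0, 0.5],
  [0, 0, 0, 0, 0, 0, 0.5],
])

```text
time_s: 13.5
position: [0.5568, 0.1325, 0.0947]
tcp_rot: [[0.886, -0.465, -0.0], [-0.465, -0.886, -0.0], [0.0, 0.0, -1.0]]
wrist_force: [0.2, 1.3, -0.5]
width: 0.0628
grasp_force: 12.0
```

jog_arm([
  [0, 0, -0.3, 0, 0, 0, 0.5],
  [0, 0, -0.3, 0, 0, 0, 0.5],
  [0, 0, -0.3, 0, 0, 0, 0.5],
  [0, 0, 0, 0, 0, 0, 0.5],
  [0, 0, 0, 0, 0, 0, 0.5],
  [0, 0, 0, 0, 0, 0, 0.5],
  [0, 0, 0, 0, 0, 0, 0.5],
  [0, 0, 0, 0, 0, 0, 0.5],
  [0, 0, 0, 0, 0, 0, 0.5],
  [0, 0, 0, 0, 0, 0, 0.5],
])

```text
time_s: 14.33
position: [0.5569, 0.1325, 0.0938]
tcp_rot: [[0.886, -0.465, 0.0], [-0.465, -0.886, 0.0], [0.0, -0.0, -1.0]]
wrist_force: [0.4, 0.1, 0.9]
width: 0.0629
grasp_force: 12.0
```

The bead meets the spring at about TCP z 0.0942, roughly 19 mm below the mouth as expected. I'll release and rise.

jog_arm([
  [0, 0, 0, 0, 0, 0, 0.8],
  [0, 0, 0, 0, 0, 0, 0.9],
  [0, 0, 0, 0, 0, 0, 0.9],
  [0, 0, 0, 0, 0, 0, 0.9],
  [0, 0, 0, 0, 0, 0, 0.9],
  [0, 0, 0, 0, 0, 0, 0.9],
  [0, 0, 4, 0, 0, 0, 0.9],
  [0, 0, 8, 0, 0, 0, 0.9],
  [0, 0, 10, 0, 0, 0, 0.9],
  [0, 0, 10, 0, 0, 0, 0.9],
])

```text
time_s: 15.17
position: [0.5569, 0.1324, 0.1269]
tcp_rot: [[0.885, -0.465, 0.0], [-0.465, -0.885, -0.0], [0.0, -0.0, -1.0]]
wrist_force: [0.1, 1.0, 0.2]
width: 0.0793
grasp_force: 0.0
```

jog_arm([
  [0, 0, 5, 0, 0, 0, 0],
  [0, 0, 0, 0, 0, 0, 0],
  [0, 0, 0, 0, 0, 0, 0],
  [0, 0, 0, 0, 0, 0, 0],
  [0, 0, 0, 0, 0, 0, 0],
  [0, 0, 0, 0, 0, 0, 0],
  [0, 0, 0, 0, 0, 0, 0],
  [0, 0, 0, 0, 0, 0, 0],
  [0, 0, 0, 0, 0, 0, 0],
  [0, 0, 0, 0, 0, 0, 0],
])

```text
time_s: 16.0
position: [0.5567, 0.1324, 0.1306]
tcp_rot: [[0.886, -0.465, -0.0], [-0.465, -0.886, -0.0], [-0.0, 0.0, -1.0]]
wrist_force: [-1.2, 0.9, -0.5]
width: 0.0147
grasp_force: 0.0
```

jog_arm([
  [0, 0, 0, 0, 0, 0, 0],
  [0, 0, 0, 0, 0, 0, 0],
  [0, 0, 0, 0, 0, 0, 0],
  [0, 0, 0, 0, 0, 0, 0],
  [0, 0, 0, 0, 0, 0, 0],
  [0, 0, 0, 0, 0, 0, 0],
  [0, 0, 0, 0, 0, 0, 0],
  [0, 0, 0, 0, 0, 0, 0],
  [0, 0, 0, 0, 0, 0, 0],
  [0, 0, 0, 0, 0, 0, 0],
])

```text
time_s: 16.83
position: [0.5568, 0.1325, 0.1307]
tcp_rot: [[0.886, -0.465, 0.0], [-0.465, -0.886, -0.0], [0.0, 0.0, -1.0]]
wrist_force: [0.4, 0.6, 0.5]
width: 0.0003
grasp_force: 0.0
```

```bash
python3 - <<'E'
from h import *
S=avg("side",3);s=r.get_state();print({k:np.round(s[k],4).tolist() for k in("time_s","position","wrist_force","width")})
im=cv2.resize(S[195:255,276:346].clip(0,255).astype(np.uint8),None,fx=8,fy=8,interpolation=cv2.INTER_CUBIC)
cv2.imwrite("pics/set.png",im)
E
```

```text
{'time_s': 16.9833, 'position': [0.5568, 0.1325, 0.1308], 'wrist_force': [-0.2101, 0.1506, -0.6859], 'width': 0.0001}
```

View pics/set.png

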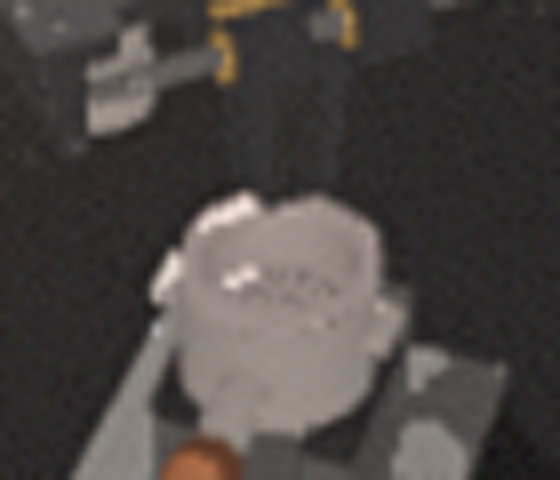

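The basket sits level in the mouth, at about (280,255) in the crop, with the shut fingers above it. I'll press on the centre of the floor, expecting contact at about z 0.078.

jog_arm([
  [0, 0, -6, 0, 0, 0, 0],
  [0, 0, -8, 0, 0, 0, 0],
  [0, 0, -8, 0, 0, 0, 0],
  [0, 0, -8, 0, 0, 0, 0],
  [0, 0, -7, 0, 0, 0, 0],
  [0, 0, -5, 0, 0, 0, 0],
  [0, 0, -3, 0, 0, 0, 0],
  [0, 0, -2, 0, 0, 0, 0],
  [0, 0, 0, 0, 0, 0, 0],
  [0, 0, 0, 0, 0, 0, 0],
])

```text
time_s: 17.82
position: [0.5569, 0.1324, 0.0838]
tcp_rot: [[0.885, -0.465, 0.0], [-0.465, -0.885, -0.0], [0.0, -0.0, -1.0]]
wrist_force: [0.2, -0.5, 0.6]
width: 0.0004
grasp_force: 0.0
```

jog_arm([
  [0, 0, -0.5, 0, 0, 0, 0],
  [0, 0, -0.5, 0, 0, 0, 0],
  [0, 0, -0.5, 0, 0, 0, 0],
  [0, 0, -0.5, 0, 0, 0, 0],
  [0, 0, -0.5, 0, 0, 0, 0],
  [0, 0, -0.5, 0, 0, 0, 0],
  [0, 0, -0.5, 0, 0, 0, 0],
  [0, 0, -0.5, 0, 0, 0, 0],
  [0, 0, 0, 0, 0, 0, 0],
  [0, 0, 0, 0, 0, 0, 0],
])

```text
time_s: 18.65
position: [0.5568, 0.1324, 0.0797]
tcp_rot: [[0.885, -0.465, -0.0], [-0.465, -0.885, -0.0], [-0.0, 0.0, -1.0]]
wrist_force: [-0.1, -0.3, 0.6]
width: 0.0006
grasp_force: 0.0
```

jog_arm([
  [0, 0, -0.5, 0, 0, 0, 0],
  [0, 0, -0.5, 0, 0, 0, 0],
  [0, 0, -0.5, 0, 0, 0, 0],
  [0, 0, -0.5, 0, 0, 0, 0],
  [0, 0, -0.5, 0, 0, 0, 0],
  [0, 0, -0.5, 0, 0, 0, 0],
  [0, 0, -0.5, 0, 0, 0, 0],
  [0, 0, 0, 0, 0, 0, 0],
  [0, 0, 0, 0, 0, 0, 0],
  [0, 0, 0, 0, 0, 0, 0],
])

```text
time_s: 19.48
position: [0.5569, 0.1325, 0.0764]
tcp_rot: [[0.885, -0.465, 0.0], [-0.465, -0.885, 0.0], [0.0, -0.0, -1.0]]
wrist_force: [-0.9, 0.8, 4.5]
width: 0.0006
grasp_force: 2.0
```

jog_arm([
  [0, 0, -0.4, 0, 0, 0, 0],
  [0, 0, -0.4, 0, 0, 0, 0],
  [0, 0, -0.4, 0, 0, 0, 0],
  [0, 0, -0.4, 0, 0, 0, 0],
  [0, 0, -0.4, 0, 0, 0, 0],
  [0, 0, 0, 0, 0, 0, 0],
  [0, 0, 0, 0, 0, 0, 0],
  [0, 0, 0, 0, 0, 0, 0],
  [0, 0, 0, 0, 0, 0, 0],
  [0, 0, 0, 0, 0, 0, 0],
])

```text
time_s: 20.32
position: [0.557, 0.1324, 0.0747]
tcp_rot: [[0.885, -0.465, 0.001], [-0.465, -0.885, 0.0], [0.0, -0.0, -1.0]]
wrist_force: [-1.1, 0.7, 8.3]
width: 0.0005
grasp_force: 3.9
```

```bash
python3 -c "
from h import *
s=r.get_state();print(np.round(s['position'],5),np.round(s['wrist_force'],2),np.round(s['ft_torque'],3))"
```

```text
[0.55705 0.13243 0.07472] [-1.11  0.72  8.26] [0.033 0.233 0.002]
```

jog_arm([
  [0, 0, -0.4, 0, 0, 0, 0],
  [0, 0, -0.4, 0, 0, 0, 0],
  [0, 0, -0.4, 0, 0, 0, 0],
  [0, 0, 0, 0, 0, 0, 0],
  [0, 0, 0, 0, 0, 0, 0],
  [0, 0, 0, 0, 0, 0, 0],
  [0, 0, 0, 0, 0, 0, 0],
  [0, 0, 0, 0, 0, 0, 0],
  [0, 0, 0, 0, 0, 0, 0],
  [0, 0, 0, 0, 0, 0, 0],
])

```text
time_s: 21.15
position: [0.5572, 0.1324, 0.0738]
tcp_rot: [[0.885, -0.465, 0.001], [-0.465, -0.885, 0.0], [0.001, -0.001, -1.0]]
wrist_force: [-1.4, 1.1, 9.8]
width: 0.0006
grasp_force: 4.9
```

jog_arm([
  [0, 0, -0.4, 0, 0, 0, 0],
  [0, 0, -0.4, 0, 0, 0, 0],
  [0, 0, -0.4, 0, 0, 0, 0],
  [0, 0, 0, 0, 0, 0, 0],
  [0, 0, 0, 0, 0, 0, 0],
  [0, 0, 0, 0, 0, 0, 0],
  [0, 0, 0, 0, 0, 0, 0],
  [0, 0, 0, 0, 0, 0, 0],
  [0, 0, 0, 0, 0, 0, 0],
  [0, 0, 0, 0, 0, 0, 0],
])

```text
time_s: 21.98
position: [0.5574, 0.1324, 0.0728]
tcp_rot: [[0.885, -0.465, 0.002], [-0.465, -0.885, 0.0], [0.001, -0.001, -1.0]]
wrist_force: [-1.8, -0.0, 11.2]
width: 0.0006
grasp_force: 5.7
```

jog_arm([
  [-0.2, 0, -0.4, 0, 0, 0, 0],
  [0, 0, -0.4, 0, 0, 0, 0],
  [0, 0, -0.2, 0, 0, 0, 0],
  [0, 0, 0, 0, 0, 0, 0],
  [0, 0, 0, 0, 0, 0, 0],
  [0, 0, 0, 0, 0, 0, 0],
  [0, 0, 0, 0, 0, 0, 0],
  [0, 0, 0, 0, 0, 0, 0],
  [0, 0, 0, 0, 0, 0, 0],
  [0, 0, 0, 0, 0, 0, 0],
])

```text
time_s: 22.82
position: [0.5579, 0.1325, 0.072]
tcp_rot: [[0.885, -0.465, 0.003], [-0.465, -0.885, 0.0], [0.002, -0.002, -1.0]]
wrist_force: [-0.5, -0.4, 11.9]
width: 0.0006
grasp_force: 5.9
```

jog_arm([
  [0, 0, -0.3, 0, 0, 0, 0],
  [0, 0, -0.3, 0, 0, 0, 0],
  [0, 0, -0.2, 0, 0, 0, 0],
  [0, 0, 0, 0, 0, 0, 0],
  [0, 0, 0, 0, 0, 0, 0],
  [0, 0, 0, 0, 0, 0, 0],
  [0, 0, 0, 0, 0, 0, 0],
  [0, 0, 0, 0, 0, 0, 0],
  [0, 0, 0, 0, 0, 0, 0],
  [0, 0, 0, 0, 0, 0, 0],
])

```text
time_s: 23.65
position: [0.5579, 0.1326, 0.0705]
tcp_rot: [[0.885, -0.465, 0.003], [-0.465, -0.886, 0.0], [0.002, -0.002, -1.0]]
wrist_force: [0.9, 0.7, 5.6]
width: 0.0005
grasp_force: 2.7
```

```bash
python3 -c "
from h import *
s=r.get_state();print(np.round(s['position'],5),np.round(s['wrist_force'],2),np.round(s['ft_torque'],3),np.round(s['tcp_rot'],4))"
```

```text
[0.55787 0.13265 0.0705 ] [0.94 0.7  5.59] [ 0.085 -0.172 -0.011] [[ 8.855e-01 -4.646e-01  2.700e-03]
 [-4.646e-01 -8.855e-01  3.000e-04]
 [ 2.300e-03 -1.600e-03 -1.000e+00]]
```

It clicked: the force fell from 11.9 to 5.6 N. I'll let off and back away.

jog_arm([
  [0, 0, 1, 0, 0, 0, 0],
  [0, 0, 2, 0, 0, 0, 0],
  [0, 0, 3, 0, 0, 0, 0],
  [0, 0, 5, 0, 0, 0, 0],
  [0, 0, 8, 0, 0, 0, 0],
  [0, 0, 12, 0, 0, 0, 0],
  [0, 0, 20, 0, 0, 0, 0],
  [0, 0, 25, 0, 0, 0, 0],
  [0, 0, 25, 0, 0, 0, 0],
  [0, 0, 20, 0, 0, 0, 0],
])

```text
time_s: 24.48
position: [0.5569, 0.1323, 0.1938]
tcp_rot: [[0.885, -0.465, 0.002], [-0.465, -0.885, 0.0], [0.001, -0.001, -1.0]]
wrist_force: [-0.5, 0.9, -1.1]
width: 0.0005
grasp_force: 0.0
```

jog_arm([
  [-10, -20, 0, 0, 0, 0, 0],
  [-10, -25, 0, 0, 0, 0, 0],
  [-10, -25, 0, 0, 0, 0, 0],
  [-10, -25, 0, 0, 0, 0, 0],
  [-10, -25, 0, 0, 0, 0, 0],
  [-10, -25, 0, 0, 0, 0, 0],
  [-10, -15, 0, 0, 0, 0, 0],
  [0, 0, 0, 0, 0, 0, 0],
  [0, 0, 0, 0, 0, 0, 0],
  [0, 0, 0, 0, 0, 0, 0],
])

```text
time_s: 25.32
position: [0.4874, -0.0263, 0.1916]
tcp_rot: [[0.886, -0.463, 0.001], [-0.463, -0.886, 0.001], [0.001, -0.001, -1.0]]
wrist_force: [0.8, -0.5, -0.6]
width: 0.0003
grasp_force: 0.0
```

```bash
python3 - <<'E'
from h import *
S=avg("side",3);T=avg("top",3);s=r.get_state();print(s["time_s"],np.round(s["position"],3))
f=lambda I,x,y:cv2.resize(I[y-30:y+30,x-30:x+30].clip(0,255).astype(np.uint8),(400,400),interpolation=cv2.INTER_CUBIC)
cv2.imwrite("pics/end.png",np.hstack([f(S,311,230),f(T,279,220)]))
E
```

```text
25.6167 [ 0.487 -0.027  0.191]
```

View pics/end.png

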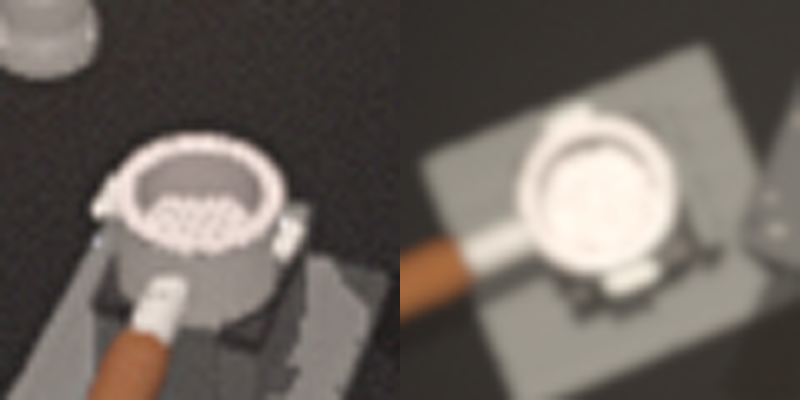

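The rim lies flush and centred on the mouth in both views, around (200,190) and (597,192) in the crops, and the gripper is clear.

```bash
python3 -c "
from cell import r
print(r.close_job())"
```

```text
the job is handed in; nothing more can be done
None
```

The double basket is in the portafilter: the press force fell from 11.9 N to 5.6 N at the click, both camera views show the rim flush and centred, and the job is handed in with the gripper clear (no verdict came back).

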